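# Snap the flow tube home and release the air

## Task

The glass flow tube has only been laid in the mouths of its two spring clips: ease it down past the sprung jaws, without forcing the glass, until both ends sit home in their forks and both jaws have closed over it. Only then slide the safety shutter on the release box all the way open, leave it open, and press the button underneath right down for a moment to let the air through. Leave the other things on the bench where they stand.

Things in the scene. Friction and masses are not known exactly. Their poses are not given: they have to be found in the camera images.
- tube_mid (a point): Centre of the loose flow tube: clear glass, 18 mm in diameter, white strip inside; 188 mm long. From the middle outwards along its y axis, both ways: glass to 60 mm, steel collar 22 mm in diameter to 86 mm, 28 mm flange to 94 mm. About 0.15 kg. It starts level in the mouths of the clips, centre about 72 mm above the bench (top of glass 81); home: centre 51 mm (top of glass 60).
- tube_l (a point): Point on the tube's centre line in the middle of its +y collar, 74 mm from the middle. Home: 51 mm above the bench.
- tube_r (a point): The same in the middle of the -y collar, 74 mm from the middle.
- stand: Flow-tube stand, fixed, origin under its centre on the bench. Grey base 100 mm (x) by 230 mm (y), 14 mm high; the tube lies along its y. Fork clips 16 mm wide at y = +74 and -74 mm: on the -x side a fixed prong up to 95 mm above the bench, inner face at x = -11.5; on the +x side a short prong and a sprung jaw. Fork floor 40 mm up. Between the forks only a bar 26 mm high lies under the tube.
- seat_mid (a point): Point on the stand midway between the forks where the tube's middle lies when it is home (51 mm above the bench); its axes are the stand's. The collar flanges leave the tube about 4 mm of play along y.
- jaw_l (a joint): Sprung steel jaw of the clip at y = +74 mm, rad: 0 closed, about 0.1 while a collar pushes past (stop 0.5); it springs back by itself. Nose 62 mm, flared lip 80 mm above the bench. Each jaw takes about 5 to 7 N of downward push on the tube (10 to 14 N for both together), given anywhere along the glass; it snaps shut over the collar once that end is down (21 mm of travel).
- jaw_r (a joint): The same for the clip at -y.
- box: Release box, fixed to the bench, origin under its centre on the bench: grey enclosure 120 mm (its x) by 180 mm (its y), top 52 mm above the bench. Two dark rails along y at x = +-37 mm, 70 mm high (68 mm between them), carry the shutter.
- shutter (a joint): Sliding safety shutter, m: 0 fully shut over the button, 0.070 fully open; it slides along the box's +y, with about 1.5 N of friction, and stays where it is left. A steel plate 68 by 64 mm, top 68 mm above the bench.
- rib (a point): Centre of the rib standing across the shutter plate, by which it is pushed: 50 mm (box x) by 8 mm (box y) by 20 mm high, from 68 to 88 mm above the bench; this point is 78 mm above the bench and moves with the shutter. When shut it is 15 mm to the +y side of the button's centre.
- button_top (a point): Centre of the top of the round grey release button, 36 mm in diameter, 60 mm above the bench when up, at x = 0, y = -45 mm on the box, whose axes it shares. The shut shutter's plate is 4 mm above it.
- release (a joint): Travel of the button, m: 0 up, 0.006 fully down, about 4.5 N; it springs back.
- orifice: Brass orifice ring standing between the stand and the box, 48 mm across, 22 mm high, origin under its centre. Leave alone.
- dish: Glass specimen dish on the robot's side of the box, 92 mm across, 20 mm high, origin under its centre. Leave alone.
- punch: Dark steel sample punch on the far side of the stand, 56 mm across, 72 mm high, origin under its centre. Leave alone.
- wash: Red wash bottle with a blue spout, 68 mm across, 180 mm high, at the far side of the bench, origin under its centre. Leave alone.
- reagent: Brown bottle, 64 mm across, 130 mm high, at the far side of the bench, origin under its centre. Leave alone.
- spanner: Steel spanner, 160 mm long, lying at the robot's right hand, origin under its centre. Leave alone.
Mind the look-alikes: they are no part of the job. Of the things that look like the part that bears tube_mid, the largest one is meant.

How it is judged (in metres and radians):
On the way, in this order (a step that is already met when the one before it is completed fails the run):
1. the tube sits home in both forks, both jaws closed over it (z of each of tube_l, tube_r in the frame of seat_mid below 0.0045 m and distance between tube_mid and seat_mid below 0.01 m and angle between the y axis of tube_mid and the y axis of seat_mid, either way round below 0.05 rad and value of joint each of jaw_l, jaw_r below 0.05 rad), for 0.2 s.
2. with the tube home and the shutter open, the button is pressed right down (all of step 1 and value of joint release above 0.0045 m and value of joint shutter above 0.05 m), for 0.1 s.
At the end, for the whole second after the job is handed in: Tube at rest and home: both collars at most 4.5 mm above seat height, middle within 10 mm of the seat's, in line within 0.05 rad, both jaws within 0.05 rad of closed. Shutter open at least 60 of 70 mm; button, pressed at least 4.5 of 6 mm with the tube home, up again (all of step 1 and value of joint shutter above 0.06 m and value of joint release below 0.0015 m and linear speed of tube below 0.02 m/s); the robot touches nothing.
It fails at once if the shutter is opened (over 30 mm) or the air released before the tube is home in both forks ((value of joint release above 0.003 m or value of joint shutter above 0.03 m) and z of any of tube_l, tube_r in the frame of seat_mid above 0.006 m).
It fails at once if the glass tube is pressed with more than 60 N (contact force between any of the arm, the fingers and tube above 60 N).
It fails at once if another thing on the bench is pushed more than 30 mm from its place (distance of any of orifice, dish, punch, wash, reagent, spanner from where it was at the start of the episode above 0.03 m).
It also fails if it takes over 48 s, if anything falls off the work surface, if the arm or the gripper's body presses on something with over 40 N, if the wrist force passes 120 N, or if a joint passes its speed limit or range.

## Robot

A 7-joint arm with a two-finger parallel gripper is mounted at the origin on the work surface. World frame = base frame: x ahead of the robot, y to its left, z up, the work surface at z = 0. Lengths are in mm, angles in rad, forces in N, time in s.
With the tool pointing down it reaches from about 400 to 850 mm from the base axis. Payload 4.5 kg.
Tool frame: the origin (TCP) lies on the centre line of the jaws, within the pads' length; the fingertips stand 22 mm ahead of it and the grasp point (between the pads) lies 3 mm ahead of it; z points along the fingers, y is the line along which they close (so a half turn about z gives the same grasp; the last joint's range is limited). The gripper opens to 85 mm and grips with 20 to 120 N. Pads are 22 mm wide; open, the fingers measure 114 mm over their backs; the gripper's body (76 mm by 85 mm) begins 54 mm behind the grasp point. The pads swing forward as they close: fully open they stand 13 mm farther back than shut.
Start: joints at [1.203, 0.689, -0.195, 1.565, 0.157, 0.902, -0.215], TCP at [244.452, -575.235, 253.317] pointing down, gripper open.
Joint ranges: [-3.01, 3.01], [-0.46, 2.08], [-1.47, 1.51], [0.13, 2.56], [-1, 4.14], [0.04, 2.09], [-2.66, 2.66]. Speed limits (rad/s): [2.57, 2.57, 3.14, 3.14, 3.14, 3.14, 3.14].

## Interface

Orientations are given as a rotation vector (axis times angle).
In Python, from station import get_state, optics, order gives the robot as it stands.
- The arm moves only by the shell command python3 -m handwheel 'ROWS' [FORCE]. ROWS is JSON, a list of rows, each a list of 3 entries, a list of its own where there are three numbers: the finger opening in mm, from 0 to 85.4, then the shift along the tool's x, y, z in mm, then the turn about the tool's z in rad. A call has 1 to 12 rows; each row is the pose to reach, as a shift and turn from the pose commanded when the call began, along the tool's axes at that moment; what a row does not reach only later rows make up. A row lasts 1/12 s, in which the tool goes at most 41.7 mm and 7.16 degrees, less where a joint would pass 70% of its speed; a pose out of reach is approached as far as the arm can. A call with a gripper value outside its range is refused whole. The fingers move at their own pace and stop on an object; FORCE is the grip in N (left out, the last holds). Time passes only in rows, so rows that repeat a pose let the fingers close. It gives the time, the measured TCP pose, the force, the opening and the grip force at its end, in the units of the state.
- get_state(): the state, without advancing time (a new reading comes with each control period).
- optics.camera(name): name is "side" or "top"; returns a dict with "img" (420x560x3 uint8, red, green, blue), "z_map" (420x560 float32, mm along the optical axis (not along the pixel's ray), 0 where there is no reading), "mtx" (3x3 intrinsics, pixels), "rvec" (rotation vector, rad) and "tvec" (3), from world to camera coordinates, as OpenCV has them. Camera axes: x right, y down, z forward; pixel columns grow to the right and rows downward; lengths in mm; the calibration is good to about 2 mm. A picture is of the moment at which its call begins.
- order.job_done(): hands the job in; it is judged then, once.
The state is a dict: "t": time; "joint_positions": joint angles; "qvel": joint speeds; "joint_torque": joint torques, N m; "ee_pos": TCP position; "ee_rot": TCP orientation; "ft_force": force on the tool from outside, world axes, zero at the start; "wrist_torque": the same for the moment, N m; "grip_width": finger opening in mm; "gripper_force": force on a finger pad.
Only numpy, scipy, OpenCV 4.12 (cv2) and the standard library are available. Lean on these libraries where they do the work, as an engineer would, in place of code of your own. Each camera call takes 0.05 s, during which the arm holds its last target. There are 200 camera calls.

## Working session

There is one attempt and no reset: what is moved stays moved. The work goes in short steps, Python scripts to look and compute and a shell command to move; the robot and the scene stay as the last step left them, time stands still between calls to the robot, and variables do not carry over. Pictures are saved under pics/ and viewed, at most 10 in all, crops included, and the job is handed in when it is done.

```bash
ls; mkdir -p pics
cat > h.py <<'E'
import numpy as np, cv2
from station import get_state, optics, order
def snap(n):
    c=optics.camera(n); np.savez(f'pics/{n}.npz',**c); return c
def load(n): return dict(np.load(f'pics/{n}.npz'))
def world(c):
    R=cv2.Rodrigues(np.array(c['rvec'],float))[0]; t=np.array(c['tvec'],float).ravel(); K=c['mtx']
    v,u=np.mgrid[0:420,0:560]; z=c['z_map']
    P=np.stack([(u-K[0,2])/K[0,0]*z,(v-K[1,2])/K[1,1]*z,z],-1)
    W=(P-t)@R; W[z==0]=np.nan; return W
def proj(c,p): return cv2.projectPoints(np.array(p,float).reshape(-1,3),np.array(c['rvec'],float),np.array(c['tvec'],float),c['mtx'],None)[0].reshape(-1,2)
def atz(c,u,v,z):
    R=cv2.Rodrigues(np.array(c['rvec'],float))[0]; t=np.array(c['tvec'],float).ravel()
    d=R.T@np.linalg.inv(c['mtx'])@np.array([u,v,1.]); o=-R.T@t
    return o+d*(z-o[2])/d[2]
E
python3 - <<'E'
from h import *
for n in('top','side'):
    c=snap(n); cv2.imwrite(f'pics/{n}0.png',cv2.resize(c['img'][:,:,::-1],(784,588)))
s=get_state(); print({k:np.round(s[k],3) for k in ('t','ee_pos','ee_rot','ft_force','grip_width')})
print(cv2.Rodrigues(np.array(s['ee_rot']))[0].round(3))
E
```

```text
pics
{'t': np.float64(0.1), 'ee_pos': array([ 244.191, -574.72 ,  252.555]), 'ee_rot': array([-3.077e+00, -6.270e-01,  1.000e-03]), 'ft_force': array([-0.556,  0.052, -0.515]), 'grip_width': np.float64(85.392)}
[[ 0.92   0.391 -0.001]
 [ 0.391 -0.92   0.001]
 [-0.    -0.002 -1.   ]]
```

View pics/top0.png

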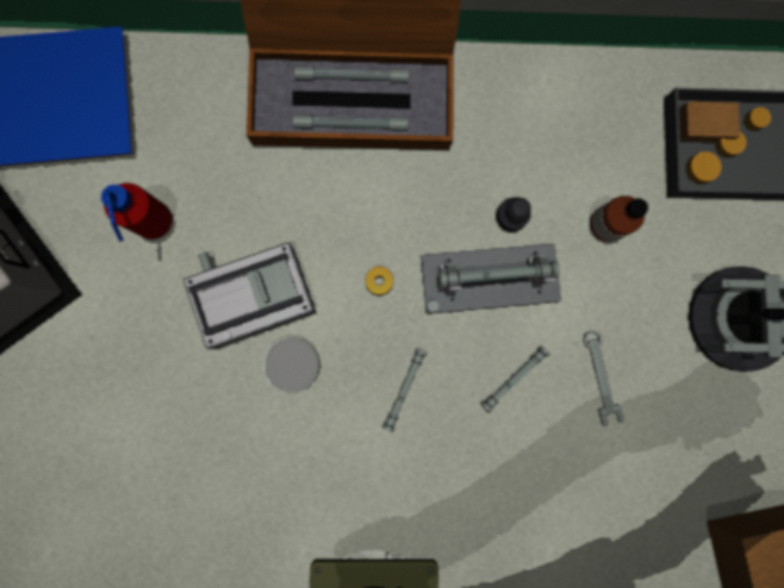

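View pics/side0.png

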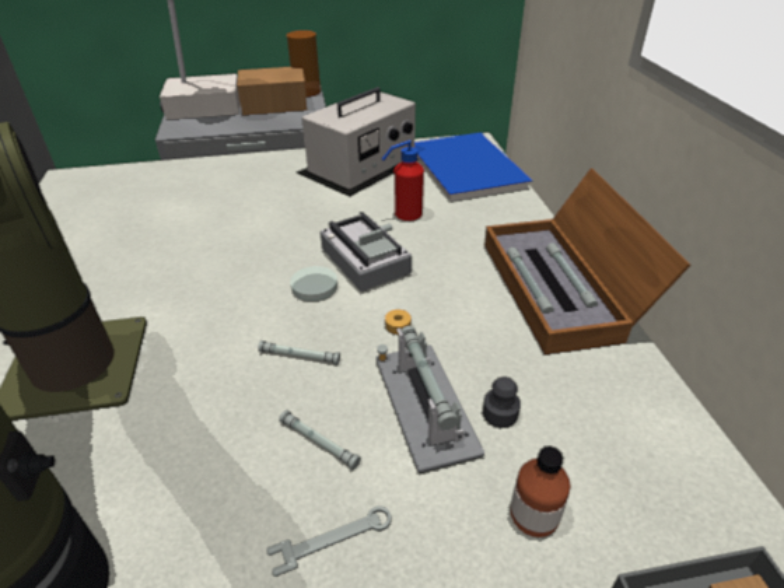

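The pictures (784x588 scale) show five tubes: loose ones at top (404,390) and (515,378), two in the wooden case at (350,75) and (350,123), and the one in the stand at (498,272). The stand tube is the largest and is the only one lying in clips. The box is at (250,295), with its shutter at the right end and the rib at about (260,290). I'll confirm this in a crop.

Run:
```python
from h import *
c=load('top'); W=world(c)
a=cv2.resize(c['img'][165:230,295:405,::-1],None,fx=7,fy=7,interpolation=cv2.INTER_CUBIC)[:290]
a=cv2.resize(c['img'][168:228,295:405,::-1],(770,420),interpolation=cv2.INTER_CUBIC)
cv2.imwrite('pics/stand.png',a)
b=cv2.resize(c['img'][168:252,125:231,::-1],(742,588),interpolation=cv2.INTER_CUBIC)
cv2.imwrite('pics/box.png',b)
print(c['mtx'], (-cv2.Rodrigues(c['rvec'])[0].T@c['tvec'].ravel()))
Z=W[...,2]
np.set_printoptions(linewidth=250)
print('stand');print(np.nan_to_num(Z[172:226:2,298:404:3]).round().astype(int))
print('box');print(np.nan_to_num(Z[172:250:3,128:228:3]).round().astype(int))
```

```text
[[436.34756279   0.         281.08109967]
 [  0.         436.34756279 207.42466085]
 [  0.           0.           1.        ]] [ 438.79015031   13.81810527 1026.18128132]
stand
[[-1  2  2  3  2  0  4 -2 -2  0 -1 -3  2  3  1  3  0  0  5  1  1  0 -1  0 -1  4  2  2  0  0  1  3  2  2  0  2]
 [ 2  3  3 -1  3  3  1  1  0  0  2  5 -1  2  2 -3  0 -2  2  1 -3  0 -1  1  3  0 -1  1 -1 -3 -1 12 12 -1  1  0]
 [ 0  2  0  3  4 -2  1 -1  2  1  3 -2  1  1  0  0  2  2  0  4 -2 -3 -1 12 13 16 14 14 13 12 12 15 16 -2  4  1]
 [ 0 -1  0  0  4  3  1  1  2  0  0  1  1  2 -2 10 13 16 15 13 18 12 16 14 16 14 19 14 16 14 14 13 14 -1  5 -2]
 [ 2 -1  1 -2  4 -1  4  2 13 15  0 14 16 13 12 13 16 16 19 11 14 15 17 12 16 15 17 12 20 13 13 12 16  2 -2  3]
 [ 0  0 13 19 17 21 13 15 17 12 15 14 12 16 11 15 16 15 16 14 13 12 17 15 21 13 14 12 15 13 13 15 17 15  0  0]
 [ 1 13 17 17 15 18 16 13 16 13 16 11 11 16 16 14 16 16 14 16 14 17 16  0 13 14 16 35 51 70 80 81 15 15 -2  3]
 [ 1 16 11 14 17 17 15 16 14 16 15 14 15 12 17 14 14 13 15 14 17 16 14 11 18 17 17 36 43 75 73 74 77 81  2 -1]
 [ 1 12 16 16 14 15 14 62 66 80 14 
[... 4109 characters left out ...]
54 71 71 71 74 66 54 54 52 55 53 50 53 51 50 35  9  0 -1  0  0 -1  0]
 [ 1  3  0  2 -4 55 65 54 53 75 70 71 71 72 50 51 55 54 51 51 52 50 48 40 16  3  2  0 -1 -3 -2 -3  2  0]
 [ 3  3  1  2  3 48 71 71 73 71 71 54 52 56 52 51 54 52 53 46 48 22  1 -1 -1  2  1 -1  0  2 -1 -1  1  2]
 [-1  2 -1  2  1  0 70 72 57 54 53 56 56 52 50 49 51 44 26  3  1  1  1  2 -3  3  0  2  1  1  0 -2  2 -1]
 [ 0 -1 -1  0  2  3 53 52 53 52 52 57 60 53 49 33  1  0  1  3  0  2  0  0 -5 20 21 21 21  2  1  1  2 -1]
 [ 1  4  0  2  2 -1 52 60 55 52 52 49 38 12 -1  2 -1  2 -2 -1  4  1  2 22 21 18 19 19 21 20 21 -3  3  4]
 [ 0  2  2 -3  2 -1 -2 49 51 43 19  0  4 -1  1 -1  1  4  5  4  0  0 18 22 23 20 21 19 17 21 20 24  1  2]]
```

View pics/stand.png

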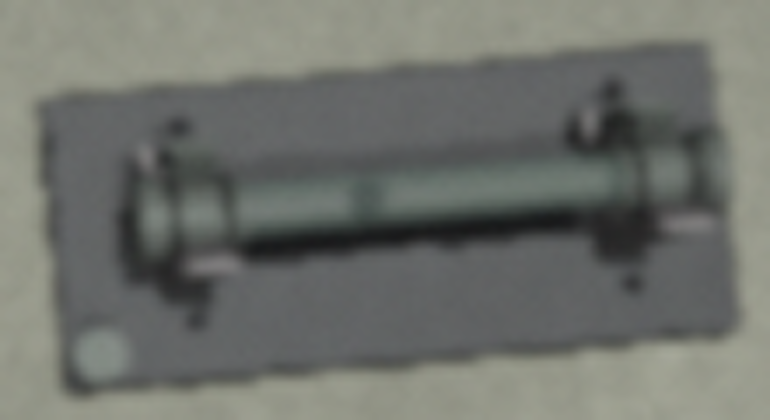

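View pics/box.png

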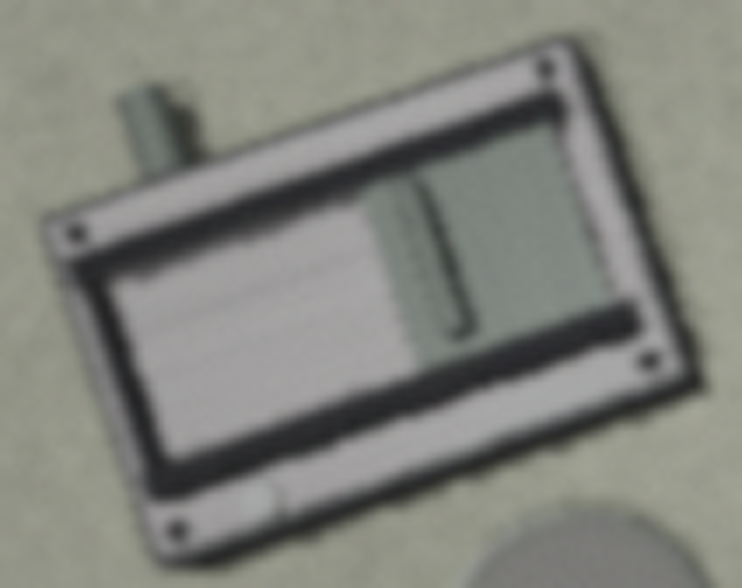

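The crop confirms the stand tube: it has large collars and flanges and lies in the mouths of the two clips. The tall 95 mm prongs are on the robot side at crop (215,262) and (690,222), so the stand's +x points away from the robot. On the box, the rib is at crop (435,255) and the plate covers the right end, so +y runs to image left. Next I'll fit the poses.

```bash
cat > fit.py <<'E'
from h import *
def fit(c):
    W=world(c); out={}
    def sel(x0,x1,y0,y1,z0,z1):
        S=W[y0:y1,x0:x1].reshape(-1,3); return S[(S[:,2]>z0)&(S[:,2]<z1)]
    S=sel(295,405,168,228,9,20); r=cv2.minAreaRect(S[:,:2].astype(np.float32)); print('stand',r)
    T=sel(308,402,180,212,66,89)
    # tube points: line fit
    for _ in range(6):
        m=T.mean(0); d=np.linalg.svd(T[:,:2]-m[:2],full_matrices=False)[2][0]; n=np.array([-d[1],d[0]]); T=T[abs((T[:,:2]-m[:2])@n)<11]
    d=d*np.sign(d[1]); a=(T[:,:2]-m[:2])@d; lo,hi=np.percentile(a,[.5,99.5]); mid=m[:2]+d*(lo+hi)/2
    print('tube mid',mid,'len',hi-lo,'dir',d,'yaw',np.arctan2(-d[0],d[1]))
    a-= (lo+hi)/2
    n=np.array([-d[1],d[0]])
    for k in(-40,-20,0,20,40):
        q=T[abs(a-k)<8]; print(k,'top z',np.percentile(q[:,2],80), 'n', ((q[:,:2]-mid)@n).mean())
    B=sel(125,231,160,250,44,60); r=cv2.minAreaRect(B[:,:2].astype(np.float32)); print('box',r)
    R=sel(150,215,185,225,80,95); rr=cv2.minAreaRect(R[:,:2].astype(np.float32)); print('rib',rr,R[:,:2].mean(0),len(R))
    q=np.float32(W[165:250,125:231,:2][(W[165:250,125:231,2]>60)&(W[165:250,125:231,2]<82)]); print('rails',cv2.minAreaRect(q))
if __name__=='__main__':
    fit(load('top'))
E
python3 fit.py
```

```text
stand ((563.5421142578125, -189.43173217773438), (100.25464630126953, 230.54104614257812), 5.9174370765686035)
tube mid [ 562.11674312 -188.77965381] len 186.6242453446976 dir [-0.10288172  0.9946936 ] yaw 0.10306408040238525
-40 top z 81.6179494987029 n 0.0025151707208249455
-20 top z 80.81890309848424 n -0.28512674983914155
0 top z 81.43427041695091 n 0.13574499332441722
20 top z 81.03870002160231 n 0.591164523125053
40 top z 81.80297762339951 n 0.19077830320145672
box ((526.05712890625, 207.66526794433594), (120.06339263916016, 180.3616485595703), 20.73183250427246)
rib ((535.503173828125, 181.0765838623047), (48.7100944519043, 8.291586875915527), 20.41158676147461) [535.47443523 180.5849495 ] 95
rails ((522.276123046875, 206.08648681640625), (91.43278503417969, 160.57333374023438), 21.33037567138672)
```

```bash
python3 -m handwheel '[[0,[37,-19,0],0],[0,[74,-38,0],0],[0,[111,-58,0],0],[0,[148,-77,0],0],[0,[185,-96,0],0],[0,[222,-115,0],0],[0,[259,-135,0],0],[0,[296,-154,0],0],[0,[333,-173,0],0],[0,[370,-193,0],0],[0,[407,-212,0],0],[0,[443,-231,0],0]]' 20; python3 -m handwheel '[[0,[0,0,30],0],[0,[0,0,60],0],[0,[0,0,90],0],[0,[0,0,115],0],[0,[0,0,125],0],[0,[0,0,125],0]]'
```

```text
t: 1.1
ee_pos: [562.6, -187.5, 253.0]
ee_rot: [-3.078, -0.627, 0.001]
ft_force: [0.6, -0.3, -0.0]
grip_width: -0.1
gripper_force: 0.0
t: 1.6
ee_pos: [559.9, -188.8, 125.8]
ee_rot: [-3.076, -0.627, 0.008]
ft_force: [-0.2, -0.2, -0.1]
grip_width: 0.1
gripper_force: 0.0
```

```bash
python3 -m handwheel '[[0,[2,1,8],0],[0,[2,1,15],0],[0,[2,1,19],0],[0,[2,1,21],0],[0,[2,1,23],0],[0,[2,1,25],0],[0,[2,1,25],0]]'
```

```text
t: 2.18
ee_pos: [564.0, -189.6, 103.3]
ee_rot: [3.078, 0.627, 0.0]
ft_force: [-0.3, -0.5, 0.1]
grip_width: -0.1
gripper_force: 0.0
```

```bash
for i in 1 ; do python3 -m handwheel '[[0,[-1,0,1],0],[0,[-1,0,2],0],[0,[-1,0,3],0],[0,[-1,0,4],0],[0,[-1,0,4],0]]'; done; python3 -m handwheel '[[0,[0,0,1],0],[0,[0,0,2],0],[0,[0,0,3],0],[0,[0,0,3],0]]'
```

```text
t: 2.6
ee_pos: [563.6, -190.1, 101.0]
ee_rot: [3.077, 0.627, 0.002]
ft_force: [-2.8, 1.7, 11.2]
grip_width: -0.0
gripper_force: 5.7
t: 2.93
ee_pos: [563.8, -190.5, 98.0]
ee_rot: [3.077, 0.626, 0.003]
ft_force: [-1.5, -0.0, 9.4]
grip_width: 0.1
gripper_force: 4.9
```

The force is as expected at 9–11 N, so I'll keep pushing.

```bash
python3 -m handwheel '[[0,[0,0,1],0],[0,[0,0,2],0],[0,[0,0,3],0],[0,[0,0,4],0],[0,[0,0,5],0],[0,[0,0,5],0]]';python3 -m handwheel '[[0,[0,0,1],0],[0,[0,0,2],0],[0,[0,0,3],0],[0,[0,0,4],0],[0,[0,0,4],0]]'
```

```text
t: 3.43
ee_pos: [563.6, -190.2, 92.2]
ee_rot: [3.078, 0.627, 0.001]
ft_force: [-1.2, -0.7, 8.0]
grip_width: -0.3
gripper_force: 4.1
t: 3.85
ee_pos: [563.8, -189.6, 87.7]
ee_rot: [3.078, 0.627, 0.002]
ft_force: [1.0, 0.4, 2.7]
grip_width: 0.2
gripper_force: 1.5
```

```bash
python3 -m handwheel '[[0,[0,0,1],0],[0,[0,0,2],0],[0,[0,0,3],0],[0,[0,0,3],0]]';python3 -m handwheel '[[0,[0,0,1],0],[0,[0,0,2],0],[0,[0,0,3],0],[0,[0,0,3],0]]'
```

```text
t: 4.18
ee_pos: [562.3, -189.9, 83.5]
ee_rot: [-3.078, -0.627, 0.003]
ft_force: [0.1, 0.3, -0.6]
grip_width: -0.1
gripper_force: 0.0
t: 4.52
ee_pos: [563.9, -189.9, 82.0]
ee_rot: [3.078, 0.627, 0.003]
ft_force: [-0.0, -0.8, 4.8]
grip_width: -0.2
gripper_force: 2.4
```

It has landed at 82 mm, which is home height. I'll give a light confirming press, then back off and look.

```bash
python3 -m handwheel '[[0,[0,0,1],0],[0,[0,0,1],0]]';python3 -m handwheel '[[0,[0,0,-20],0],[0,[0,0,-50],0],[0,[0,0,-90],0],[0,[0,40,-130],0],[0,[0,75,-150],0],[0,[0,110,-150],0],[0,[0,150,-150],0],[0,[0,150,-150],0]]'
python3 - <<'E'
from h import *
from fit import fit
np.set_printoptions(linewidth=250)
c=snap('top'); W=world(c); print(np.nan_to_num(W[178:212:2,310:404:3,2]).round().astype(int))
S=W[180:212,308:402].reshape(-1,3); d=np.array([-.103,.995]); m=np.array([563,-189.2]); n=np.array([.995,.103])
a=(S[:,:2]-m)@d; b=(S[:,:2]-m)@n
for k in range(-90,91,15):
    q=S[(abs(a-k)<6)&(abs(b)<4)]; print(k,len(q),np.nanmedian(q[:,2]).round(1))
s=snap('side')
x,y=proj(s,[563,-189,51])[0]; x,y=int(x),int(y);print(x,y)
cv2.imwrite('pics/side1.png',cv2.resize(s['img'][y-55:y+55,x-50:x+50,::-1],(545,600),interpolation=cv2.INTER_CUBIC))
E
```

```text
t: 4.68
ee_pos: [564.5, -189.9, 81.8]
ee_rot: [3.077, 0.627, 0.005]
ft_force: [-0.5, 0.7, 10.4]
grip_width: 0.0
gripper_force: 5.3
t: 5.35
ee_pos: [622.1, -338.6, 231.0]
ee_rot: [3.072, 0.611, 0.002]
ft_force: [-1.1, -1.3, 0.1]
grip_width: -0.1
gripper_force: 0.0
[[ 3  1  0 -1  2  1 -1 -1  3  0  2 13 13 14 16 16 13 10 14 13 14  9 14 16 12 15 15 14 14  0  3 -2]
 [ 0 -1  2  2 16 12 14 16 15 15 12 14 13 17 14 14 16 16 14 15 12 18 16 17 17 12 17 17 17  2  0  2]
 [13 14 18 16 16 13 14 14 15 16 16 16 15 14 18 18 14 11 15 14 13 15 14 14 17 10 15 15 13 16 -1  1]
 [13 15 17 13 13 14 16 12 16 13 14 13 17 15 14 14 15 15 12 16 16 17 13 33 51 66 81 80 10 13  2  1]
 [15 13 11 16 14 16 16 13 15 16 15 13 11 16 13 17 15 13 13 16 16 14 13 36 43 72 77 74 16 14  1 -1]
 [13 14 13 65 67 79 17 14 15 16 16 15 13 16 14 12 14 13 12 15 13 13 12 36 49 70 70 63 63 13 -2 -1]
 [15 12 36 67 82 79 17 11 15 15 15 13 15 10 11 14 14 15 15 17 15 16 16 22 55 63 60 64 66 16  0  0]
 [14 13 32 66 76 74 16 15 15 17 19 13 16 17 15 11 18 52 59 57 57 57 61 57 63 61 62 61 65 13 -1  0]
 [19 52 58 64 68 67 13 11 14 15 56 60 54 61 
[... 303 characters left out ...]
52 25 24 27 26 24 20 15 36 63 85 93 96 15  3  4]
 [15 45 64 59 58 59 60 54 55 54 26 27 26 27 23 19 17 15 16 14 13 13 11 11 37 59 51 15 14 14  1 -1]
 [13 41 59 55 91 90 92 21 15 13 12 14 14 14 14 14 14 15 10 15 14 14 17 15 14 18 16 14 14 13  0  2]
 [15 13 55 52 97 94 98 18 13 12 14 12 12 14 12 13 14 12 14 14 16 17 17 15 16 15 15 14 13 15  0  1]
 [16 11 13 47 49 41 14 13 14 13 16 16 16 10 16 11 15 14 13 11 13 13 16 16 13 18 17 13 14 14 14  2]
 [15 13 16 16 12 14 14 13 14 14 13 16 19 16 15 16 14 15 14 16 12 14 13 15 15 17 12 11 15 13 16 -2]]
-90 18 64.0
-75 17 61.2
-60 19 60.5
-45 20 59.9
-30 16 60.4
-15 23 60.8
0 17 60.7
15 20 60.5
30 19 60.3
45 17 59.5
60 19 60.5
75 16 62.6
90 26 63.0
304 273
```

View pics/side1.png

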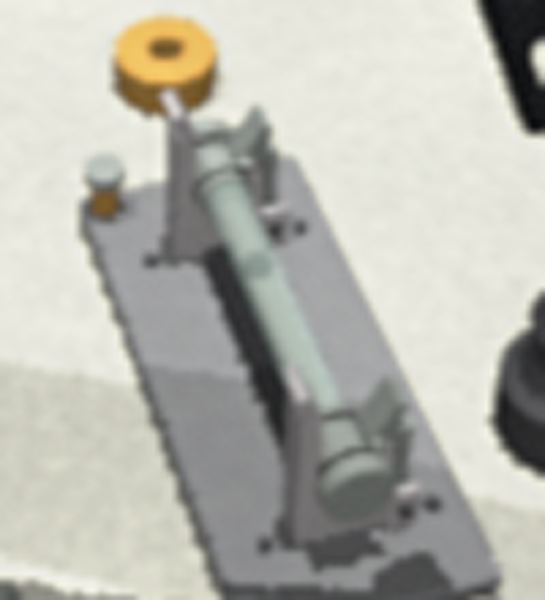

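Both ends are home: the glass top is level at 60 mm, the flanges are at 64–65 mm, and the jaws have closed over the collars in the crop at (255,140) and (385,420). Now the rib. I'll put the fingertips on its −y side.

```bash
python3 -m handwheel '[[0,[10,-40,0],0],[0,[20,-80,0],0],[0,[30,-120,0],0],[0,[41,-160,0],0],[0,[51,-200,0],0],[0,[61,-240,0],0],[0,[71,-280,0],0.01],[0,[82,-320,0],0.02],[0,[92,-360,0],0.03],[0,[102,-400,0],0.04],[0,[112,-440,0],0.04],[0,[123,-480,0],0.04]]'; python3 -m handwheel '[[0,[0,0,0],0],[0,[0,0,20],0],[0,[0,0,50],0],[0,[0,0,80],0],[0,[0,0,95],0],[0,[0,0,95],0],[0,[0,0,95],0]]'
python3 - <<'E'
from h import *
s=get_state(); R=cv2.Rodrigues(np.array(s['ee_rot']))[0]; print(R.round(3), R.T@(np.array([546,154.4,96])-s['ee_pos']))
E
```

```text
t: 6.45
ee_pos: [544.4, 165.0, 230.0]
ee_rot: [-3.089, -0.569, 0.004]
ft_force: [0.9, -0.6, 0.2]
grip_width: -0.1
gripper_force: 0.0
t: 7.03
ee_pos: [545.6, 162.6, 134.8]
ee_rot: [-3.09, -0.568, 0.004]
ft_force: [-0.5, 0.2, -0.4]
grip_width: 0.2
gripper_force: 0.0
[[ 0.935  0.356 -0.003]
 [ 0.356 -0.935 -0.   ]
 [-0.003 -0.001 -1.   ]] [-2.43427923  7.79625074 38.83289265]
```

```bash
python3 -m handwheel '[[0,[-2,9,0],0],[0,[-2,9,10],0],[0,[-2,9,25],0],[0,[-2,9,35],0],[0,[-2,9,39],0],[0,[-2,9,39],0]]'; python3 -m handwheel '[[0,[0,-4,0],0],[0,[0,-8,0],0],[0,[0,-12,0],0],[0,[0,-16,0],0],[0,[0,-20,0],0],[0,[0,-20,0],0]]'
```

```text
t: 7.53
ee_pos: [548.1, 152.5, 95.5]
ee_rot: [3.09, 0.565, -0.002]
ft_force: [-0.0, -0.3, 0.3]
grip_width: -0.2
gripper_force: 0.0
t: 8.03
ee_pos: [541.5, 172.7, 96.6]
ee_rot: [-3.089, -0.567, -0.001]
ft_force: [0.3, 0.3, -0.2]
grip_width: -0.5
gripper_force: 0.0
```

```bash
python3 -m handwheel '[[0,[0,-3,0],0],[0,[0,-6,0],0],[0,[0,-9,0],0],[0,[0,-12,0],0],[0,[0,-15,0],0]]'
python3 - <<'E'
from h import *
c=snap('top'); s=get_state(); p=s['ee_pos']; print(p, s['ft_force'])
d=snap('side'); x,y=proj(d,[526,207,70])[0]; x,y=int(x),int(y)
cv2.imwrite('pics/side2.png',cv2.resize(d['img'][y-50:y+50,x-60:x+60,::-1],(720,600),interpolation=cv2.INTER_CUBIC))
E
```

```text
t: 8.45
ee_pos: [536.2, 185.7, 96.3]
ee_rot: [3.09, 0.565, 0.0]
ft_force: [1.6, -1.3, 1.1]
grip_width: 0.1
gripper_force: 0.8
[535.87455932 186.67730462  96.29704554] [ 0.18741813 -0.82804152  0.40242314]
```

View pics/side2.png

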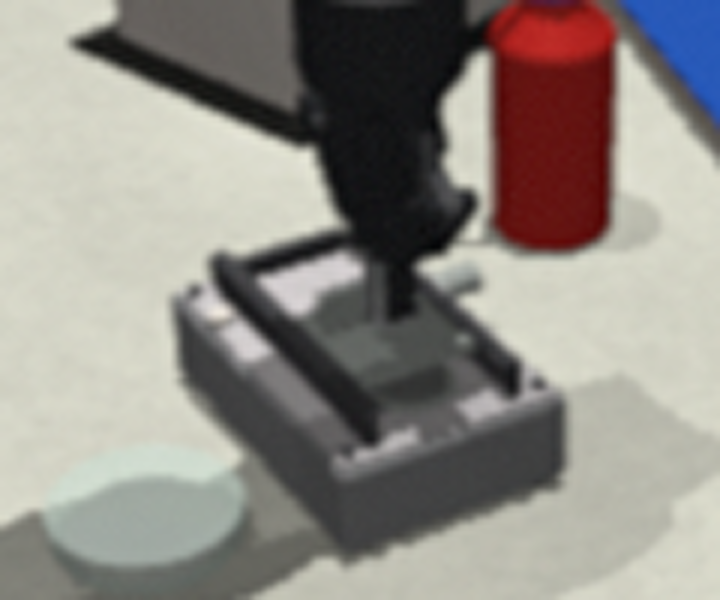

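The shutter is moving: a gap has opened at its near end, and the push is about 1.5 N. I'll continue to the stop.

```bash
python3 -m handwheel '[[0,[0,-5,0],0],[0,[0,-10,0],0],[0,[0,-15,0],0],[0,[0,-20,0],0],[0,[0,-25,0],0],[0,[0,-30,0],0],[0,[0,-34,0],0],[0,[0,-38,0],0],[0,[0,-40,0],0],[0,[0,-42,0],0],[0,[0,-42,0],0]]'; python3 -m handwheel '[[0,[0,-2,0],0],[0,[0,-4,0],0],[0,[0,-5,0],0]]'
```

```text
t: 9.47
ee_pos: [521.0, 225.4, 96.2]
ee_rot: [-3.09, -0.566, 0.001]
ft_force: [0.5, 0.0, 0.6]
grip_width: -0.2
gripper_force: 0.0
t: 9.72
ee_pos: [519.4, 229.5, 96.2]
ee_rot: [3.09, 0.565, -0.0]
ft_force: [-0.1, -1.7, -0.4]
grip_width: 0.4
gripper_force: 0.8
```

```bash
python3 -m handwheel '[[0,[0,-2,0],0],[0,[0,-3,0],0],[0,[0,-3,0],0]]'
```

```text
t: 9.97
ee_pos: [519.2, 230.0, 96.3]
ee_rot: [3.088, 0.562, 0.0]
ft_force: [1.9, -5.5, 0.5]
grip_width: -0.0
gripper_force: 2.8
```

```bash
python3 -m handwheel '[[0,[0,5,0],0],[0,[0,8,-15],0],[0,[0,30,-30],0],[0,[0,55,-30],0],[0,[0,71,-30],0],[0,[0,71,-30],0],[0,[0,71,-30],0]]';  python3 - <<'E'
from h import *
s=get_state(); R=cv2.Rodrigues(np.array(s['ee_rot']))[0]; print(s['ft_force'], R.T@(np.array([541.9,165.5,84])-s['ee_pos']))
c=snap('top'); W=world(c); np.set_printoptions(linewidth=250)
print(np.nan_to_num(W[172:250:3,128:228:3,2]).round().astype(int))
E
```

```text
t: 10.55
ee_pos: [543.9, 165.6, 126.4]
ee_rot: [-3.09, -0.562, -0.001]
ft_force: [0.2, 0.9, -0.1]
grip_width: 0.2
gripper_force: 0.0
[ 0.20517206  0.93912299 -0.14815746] [-1.92284965 -0.53851423 42.40492827]
[[577 583 586 589 591 593 593 591 590 590 586 582 577 572 564 554 544 528 511 476 455 418   1   1   2  -2   3   0   1   0   3   2   0   1]
 [590 594 597 600 602 604 601 601 599 598 595 593 587 582 575 568 558 542 522 494 458 440 299   1  50  52  50   2   2   1  -1   0   4   3]
 [602 605 609 620 621 622 621 620 619 615 604 601 597 591 586 577 567 556 536 503 473 450 312 252  51  54  55  45 199   1  -1   0   1   1]
 [623 624 627 625 627 625 624 622 624 623 622 620 616 601 594 587 577 566 550 517 493 453 315 269 226  69 193 199 197   2  -1   1  -3   0]
 [629 627 625 626 624 625 627 622 621 622 621 621 619 617 615 596 588 578 561 535 498 473 428 280 247 213 206 202 198 196  -1   3  -1   2]
 [627 631 633 636 638 641 642 644 645 645 646 642 620 618 617 617 612 586 573 550 496 491 449 278 254 223 210 203 200 201   3   0   3   2]
 [637 639 642 645 648 651 653 656 657 657 654 652 648 642
[... 2023 characters left out ...]
  0]
 [719 717 715 712 709 705 705 700 696 693 687 683 678 673 669 662 657 650 645 637 630 623  -2  -2   0   1   0  -1  -4   1   4   2   1  -3]
 [721 719 716 750 746 736 705 700 697 692 687 684 680 676 668 664 658 650 644 638 632 624  -2  -1   3   0   2   1   2  -2   1   1   1   3]
 [749 754 757 757 750 742 733 701 698 694 689 683 679 675 670 665 660 652 648 641 633 626   0   1   2  21  23  21  17   2   1   2  -1   3]
 [759 761 763 761 752 745 736 726 699 695 690 686 682 676 670 666 661 654 649 642 636 628 617  19  20  19  21  21  21   0  19   0  -3  -2]
 [763 764 766 763 756 749 740 731 720 696   0 685 682 678 671 666 661 654 649 642 636 628 619  19  19  21  21  21  20  18  18  23   0   1]]
```

The button is exposed, with its top reading 60–62 mm. Pressing now.

```bash
python3 -m handwheel '[[0,[-2,0,15],0],[0,[-2,0,30],0],[0,[-2,0,38],0],[0,[-2,0,42],0],[0,[-2,0,45],0],[0,[-2,0,47],0],[0,[-2,0,49],0],[0,[-2,0,50],0],[0,[-2,0,51],0],[0,[-2,0,51],0]]'
```

```text
t: 11.43
ee_pos: [541.7, 166.1, 76.1]
ee_rot: [-3.089, -0.566, -0.001]
ft_force: [-2.8, 2.0, 5.6]
grip_width: -0.1
gripper_force: 3.1
```

```bash
python3 -m handwheel '[[0,[0,0,1],0],[0,[0,0,1.5],0],[0,[0,0,1.5],0],[0,[0,0,1.5],0]]'; python3 -m handwheel '[[0,[0,0,-10],0],[0,[0,0,-40],0],[0,[0,0,-80],0],[0,[0,0,-120],0],[0,[-30,20,-150],0],[0,[-60,50,-150],0],[0,[-100,80,-150],0],[0,[-140,100,-150],0],[0,[-180,120,-150],0],[0,[-180,120,-150],0],[0,[-180,120,-150],0]]'
python3 - <<'E'
from h import *
from fit import fit
c=snap('top'); fit(c)
W=world(c);R=W[165:250,125:231].reshape(-1,3);q=(R[:,:2]-[526,207.7])@np.array([-.353,.936]);p=(R[:,:2]-[526,207.7])@np.array([.936,.353])
k=(R[:,2]>82)&(R[:,2]<95)&(abs(p)<28);print('rib y',q[k].mean(),k.sum())
k=(abs(q+45)<12)&(abs(p)<12);print('button z',np.nanmedian(R[k,2]))
cv2.imwrite('pics/top3.png',cv2.resize(c['img'][150:260,100:410,::-1],(775,275),interpolation=cv2.INTER_CUBIC))
E
```

```text
t: 11.77
ee_pos: [541.7, 166.0, 75.9]
ee_rot: [-3.089, -0.566, -0.002]
ft_force: [-4.4, 1.8, 18.4]
grip_width: -0.5
gripper_force: 9.1
t: 12.68
ee_pos: [411.6, -15.7, 224.0]
ee_rot: [3.09, 0.553, -0.008]
ft_force: [-0.0, -0.3, 0.7]
grip_width: -0.2
gripper_force: 0.0
stand ((563.5372314453125, -189.19442749023438), (100.3964614868164, 230.5299530029297), 5.972982406616211)
tube mid [ 575.10308461 -188.93565362] len 182.0682806765766 dir [-0.08732355  0.99618   ] yaw 0.08743490821914644Traceback (most recent call last):
  File "<stdin>", line 3, in <module>
  File "fit.py", line 16, in fit
    q=T[abs(a-k)<8]; print(k,'top z',np.percentile(q[:,2],80), 'n', ((q[:,:2]-mid)@n).mean())
                                     ~~~~~~~~~~~~~^^^^^^^^^^^
    return _quantile_unchecked(
        a, q, axis, out, overwrite_input, method, keepdims, weights)
    return _ureduce(a,
                    func=_quantile_ureduce_func,
    ...<5 lines>...
                    overwrite_input=overwrite_input,
                    method=method)
    r = func(a, **kwargs)
    result = _quantile(arr,
                       quantiles=q,
    ...<2 lines>...
                       out=out,
                       weights=wgt)
    slices_having_nans = np.isnan(arr[-1, ...])
                                  ~~~^^^^^^^^^
IndexError: index -1 is out of bounds for axis 0 with size 0
```

The button bottomed out at 18 N. My fit helper crashed because its height window is set for the raised tube, so I'll redo the check without it.

Run:
```python
from h import *
c=snap('top')
W=world(c);R=W[165:250,125:231].reshape(-1,3);q=(R[:,:2]-[526,207.7])@np.array([-.353,.936]);p=(R[:,:2]-[526,207.7])@np.array([.936,.353])
k=(R[:,2]>82)&(R[:,2]<95)&(abs(p)<28);print('rib y',q[k].mean(),k.sum())
k=(abs(q+45)<12)&(abs(p)<12);print('button z',np.nanmedian(R[k,2]))
S=W[180:212,308:402].reshape(-1,3); a=(S[:,:2]-[563,-189.2])@np.array([-.103,.995]); b=(S[:,:2]-[563,-189.2])@np.array([.995,.103])
print([np.nanmedian(S[(abs(a-k)<6)&(abs(b)<4),2]).round(1) for k in(-90,-75,-45,0,45,75,90)])
cv2.imwrite('pics/top3.png',cv2.resize(c['img'][150:260,100:410,::-1],(775,275),interpolation=cv2.INTER_CUBIC))
```

```text
rib y 39.311149545100385 100
button z 61.066757584965664
[np.float64(64.6), np.float64(61.4), np.float64(60.6), np.float64(60.3), np.float64(60.3), np.float64(62.3), np.float64(64.5)]
```

View pics/top3.png

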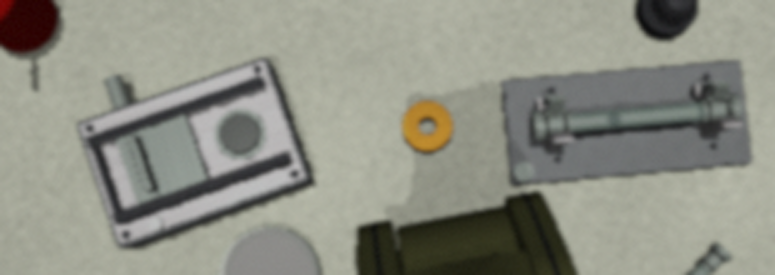

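The shutter is fully open, with the rib at (145,165) and y = +39 mm. The button at (238,133) is up again, the tube is home at (635,118), and the arm is clear of everything. Handing in.

```bash
python3 -c "
from station import order
print(order.job_done())"
```

```text
the job is handed in; nothing more can be done
None
```

The job is handed in: the tube is home in both forks with the jaws closed, the shutter is left fully open, and the button was pressed right down and has come back up; the verdict was not shown.

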